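# Set up a dead-load test on a glass jar

## Task

Set up the dead-load test in this order: stand the shorter of the two open jars upright inside the collar of the load stand, seat the metal loading cap on the jar with its spigot down in the mouth and its post up, slip the larger ring weight over the post, then the smaller ring weight on top of it. Set each piece down gently and fully seated, never letting it drop, and leave the taller jar and the bottle standing where they are.

Things in the scene. Friction and masses are not known exactly. Their poses are not given: they have to be found in the camera images.
- stand: Load stand, fixed, at any of the working places. Round grey housing 120 mm diameter, 34 mm high; steel platen 92 mm diameter, its top 40 mm above the bench; steel collar on the platen, 66 mm inside, 76 mm outside diameter, 5 mm high. A black display box 56 mm wide, 26 mm high sticks out on its own -x side to 85 mm from the axis. Origin: on the vertical axis at bench level; z up.
- seat (a point): Centre of the platen's top inside the collar, 40 mm above the bench on the stand's axis: where the middle of the jar's underside belongs.
- jar: The shorter jar: round, clear glass, open at the top, loose, about 0.16 kg. Height 62 mm; straight body 56 mm in diameter from 4 to 48 mm above the underside, narrowing to a mouth 49 mm outside and 42 mm inside diameter. Origin: centre of the underside; z up along its axis. Round, so its yaw does not matter.
- tall_jar: The taller jar, to be left alone: round waisted clear glass, open at the top, loose, 105 mm high, 66 mm greatest diameter, mouth 56 mm outside. Origin: centre of the underside; z up.
- cap: Loading cap, aluminium, loose, 0.13 kg, standing on its spigot. From the underside up: spigot 33 mm diameter, 8 mm high; disc 52 mm diameter from 8 to 16 mm; post 14 mm diameter from 16 mm to its tapered top at 72 mm. Seated, the disc rests on the jar's rim with the spigot in the mouth, its origin 54 mm above the jar's. Origin: centre of the spigot's underside; z up along the post.
- big_weight: Larger ring weight: flat steel ring lying flat, loose, about 0.40 kg, 56 mm outside diameter, through hole 24 mm, 26 mm high, the same either way up. Seated, it lies on the cap's disc, its underside 16 mm above the cap's origin. Origin: centre of the underside; z up along the hole.
- small_weight: Smaller ring weight: steel ring lying flat, loose, about 0.18 kg, 42 mm outside diameter, through hole 24 mm, 24 mm high, the same either way up. Seated, it lies on the larger weight, its underside 42 mm above the cap's origin. Origin: centre of the underside; z up along the hole.
- bottle: Stoppered clear glass bottle, to be left alone: loose, 140 mm high, body 52 mm in diameter, neck 23 to 28 mm. Origin: centre of the underside; z up.

How it is judged:
By the outcome, as a careful person would: the job done as asked, in the order asked, and still so for the second after the job is handed in, with the robot touching nothing.
It also fails if it takes over 99 s, if anything falls off the work surface, if the arm or the gripper's body presses on something with over 40 N, if the wrist force passes 120 N, or if a joint passes its speed limit or range.

## Robot

A 7-joint arm with a two-finger parallel gripper is mounted at the origin on the work surface. World frame = base frame: x ahead of the robot, y to its left, z up, the work surface at z = 0. Lengths are in m, angles in rad, forces in N, time in s.
With the tool pointing down it reaches from about 0.425 to 0.95 m from the base axis. Payload 4.7 kg.
Tool frame: the origin (TCP) lies on the centre line of the jaws, within the pads' length; the fingertips stand robot.nose_length ahead of it and the grasp point (between the pads) lies 8 mm behind it (robot.nose_length is the distance from the TCP to the fingertips, in m); z points along the fingers, y is the line along which they close (so a half turn about z gives the same grasp; the last joint's range is limited). The gripper opens to 85 mm and grips with 20 to 120 N. Pads are 22 mm wide; open, the fingers measure 114 mm over their backs; the gripper's body (76 mm by 85 mm) begins 54 mm behind the grasp point. The pads swing forward as they close: fully open they stand 13 mm farther back than shut.
Start: joints at [1.283, 0.469, -0.049, 1.532, 0.024, 1.141, -0.082], TCP at [0.173, -0.653, 0.242] pointing down, gripper open.
Joint ranges: [-2.59, 2.59], [-0.33, 1.99], [-1.39, 1.29], [0.1, 2.45], [-1.04, 4.18], [0.21, 1.99], [-2.66, 2.66]. Speed limits (rad/s): [2.57, 2.57, 3.14, 3.14, 3.14, 3.14, 3.14].

## Interface

Orientations are given as [roll, pitch, yaw] about the fixed x, y, z axes, in that order (R = Rz(yaw) Ry(pitch) Rx(roll)).
In Python, from plant import robot gives the robot as it stands. Calls block until the motion is done:
- robot.goto(position, orientation): joint-space move of the TCP to a pose.
- robot.move_straight(position, vel=0.15, attitude=None, contact_N=None): straight line of the TCP; attitude=None keeps the orientation; vel is the mean speed in m/s. With contact_N (N) it stops when the force on the tool has changed by that much, and returns True; else False.
- robot.move_joints(angles): joint-space move.
- robot.grip(opening, strength=None): opening from 0.0 (shut) to 1.0 (fully open); strength is the grip in N (None keeps the last); returns when the fingers have stopped.
- robot.sleep(seconds).
- robot.inverse_kinematics(position, orientation): joint angles nearest the present ones, or None.
- robot.sense(): the state.
- robot.grab_frame(name): name is "side" or "top"; returns a dict with "image" (400x640x3 uint8, red, green, blue), "range_z" (400x640 float32, m along the optical axis (not along the pixel's ray), 0 where there is no reading), "fx", "fy", "cx", "cy" (pixels), "dist_coeffs" ([k1, k2, p1, p2, k3] as OpenCV has them; the pictures are not rectified), "R" (3x3) and "t" (3): a world point X has camera coordinates R X + t. Camera axes: x right, y down, z forward; pixel columns grow to the right and rows downward; lengths in m; the calibration is good to about 2 mm. A picture is of the moment at which its call begins.
A pose or a line that the arm cannot do raises robot.IKError and nothing moves.
- robot.close_job(): hands the job in; it is judged then, once.
The state is a dict: "t": time; "joint_pos": joint angles; "joint_velocities": joint speeds; "effort": joint torques, N m; "tcp_pos": TCP position; "tcp_rot": TCP orientation; "wrist_force": force on the tool from outside, world axes, zero at the start; "torque": the same for the moment, N m; "opening": opening from 0.0 (shut) to 1.0 (fully open); "gripper_force": force on a finger pad.
Only numpy, scipy, OpenCV 4.12 (cv2) and the standard library are available. Lean on these libraries where they do the work, as an engineer would, in place of code of your own. Each camera call takes 0.05 s, during which the arm holds its last target. There are 200 camera calls.

## Working session

There is one attempt and no reset: what is moved stays moved. The work goes in short steps, each a Python script; the robot and the scene stay as the last script left them, time stands still between calls to the robot, and variables do not carry over. Pictures are saved under pics/ and viewed, at most 14 in all, crops included, and the job is handed in when it is done.

```bash
ls; mkdir -p pics; python3 - <<'E'
from plant import robot
import cv2,pickle
print(robot.nose_length)
s=robot.sense();print(s)
for n in("side","top"):
    f=robot.grab_frame(n);pickle.dump(f,open(f"{n}0.pkl","wb"))
    cv2.imwrite(f"pics/{n}0.png",f["image"][:,:,::-1])
    print(n,{k:v for k,v in f.items() if k not in("image","range_z")})
E
```

```text
pics
0.011
{'t': 0.0, 'joint_pos': array([ 1.28313545,  0.46945298, -0.04860731,  1.53370835,  0.02411375,
        1.14095942, -0.08227081]), 'joint_velocities': array([-7.69014633e-04, -1.97266817e-03, -4.01085503e-04, -1.57034432e-03,
       -8.31015272e-04, -1.19300390e-03,  3.08028943e-05]), 'effort': array([ 3.45926028e-04, -5.10313475e+01, -4.62134241e-02, -2.37719929e+01,
        1.08088396e-02,  7.38566247e-03, -1.57013926e-05]), 'tcp_pos': array([ 0.17259304, -0.6519832 ,  0.24124753]), 'tcp_rot': array([-3.13965232e+00,  7.70254177e-05,  2.58838860e-01]), 'wrist_force': array([0.17697819, 0.24603053, 0.57780086]), 'torque': array([-0.07825983, -0.02217708, -0.02766385]), 'gripper_force': 0.0, 'opening': 0.9987423281586401}
side {'fx': 436.3832295140103, 'fy': 436.3832295140103, 'cx': 321.3957120281125, 'cy': 202.62748894486745, 'dist_coeffs': array([-0.1123483,  0.       ,  0.       ,  0.       ,  0.       ]), 'R': array([[ 0.97581135, -0.21776764, -0.0192217 ],
       [-0.16644226, -0.6830524 , -0.71115146],
       [ 0.14173634,  0.69714897, -0.70277602]]), 't': array([-0.48609654,  0.12593565,  0.98830662])}
top {'fx': 364.4383681832633, 'fy': 364.4383681832633, 'cx': 313.68867194185367, 'cy': 199.80124909979926, 'dist_coeffs': array([0.01674092, 0.        , 0.        , 0.        , 0.        ]), 'R': array([[ 0.01908696, -0.99977435,  0.00932381],
       [-0.99432617, -0.01995737, -0.10448529],
       [ 0.10464779, -0.0072766 , -0.99448273]]), 't': array([-0.02078939,  0.5336114 ,  0.74863412])}
```

View pics/side0.png

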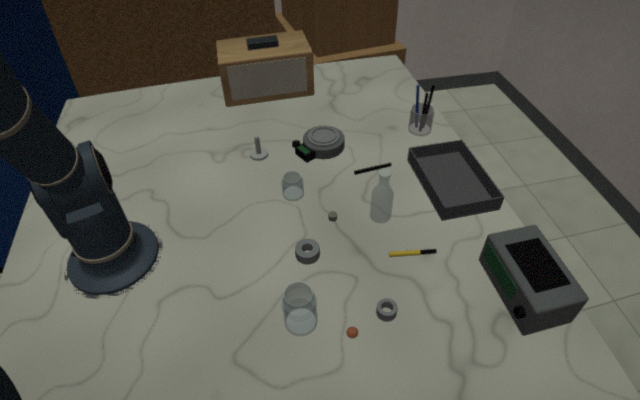

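View pics/top0.png

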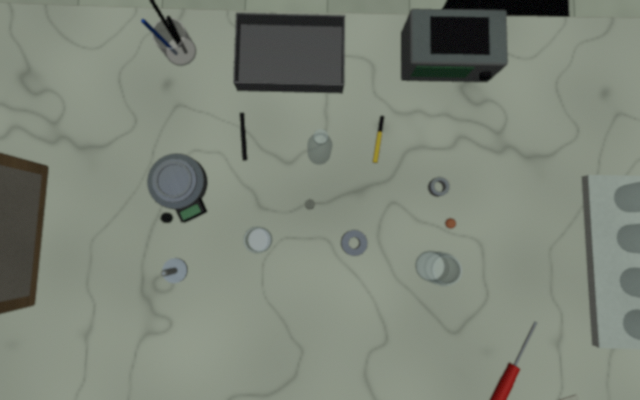

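The side view shows the cap (258,150), stand (324,140), short jar (292,186), bottle (382,195), big ring (307,250), tall jar (300,308) and small ring (387,309). In the top view they are at stand (177,181), cap (175,270), jar (259,240), big ring (354,243), small ring (439,187), bottle (320,148) and tall jar (437,267). I'll enlarge both.

```bash
python3 - <<'E'
import cv2,pickle,numpy as np
def crop(n,x,y,w,h,s):
    im=pickle.load(open(f"{n}0.pkl","rb"))["image"][y:y+h,x:x+w,::-1]
    o=cv2.resize(im,None,fx=s,fy=s,interpolation=cv2.INTER_CUBIC)
    o=cv2.convertScaleAbs(o,alpha=1.5)
    for i in range(0,w,10): cv2.line(o,(i*s,0),(i*s,12 if (x+i)%50==0 else 5),(0,0,255),1); 
    for i in range(0,h,10): cv2.line(o,(0,i*s),(12 if (y+i)%50==0 else 5,i*s),(0,0,255),1)
    return o
cv2.imwrite("pics/t1.png",crop("top",140,140,150,150,4))
cv2.imwrite("pics/s1.png",crop("side",240,110,120,100,6))
a=crop("top",330,170,130,80,4);b=crop("side",290,230,130,100,4)
cv2.imwrite("pics/w1.png",np.vstack([a,b])[:600*2])
print(a.shape,b.shape)
E
python3 - <<'E'
import cv2
i=cv2.imread("pics/w1.png");print(i.shape);
cv2.imwrite("pics/w1.png",cv2.resize(i,None,fx=.83,fy=.83))
E
```

```text
(320, 520, 3) (400, 520, 3)
(720, 520, 3)
```

View pics/t1.png

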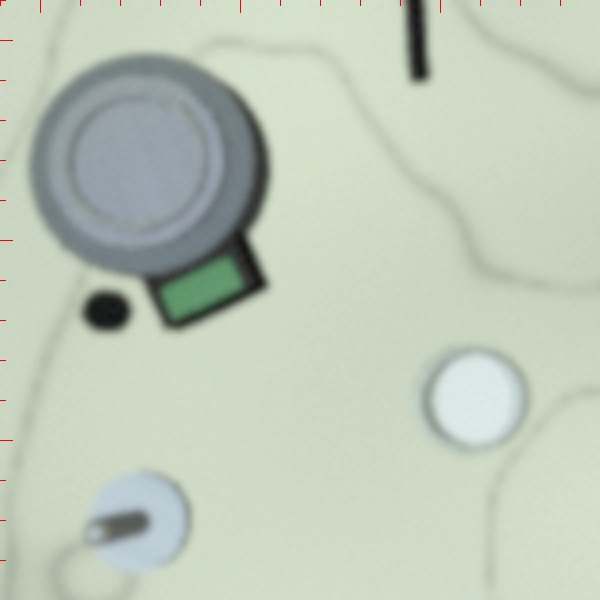

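View pics/s1.png

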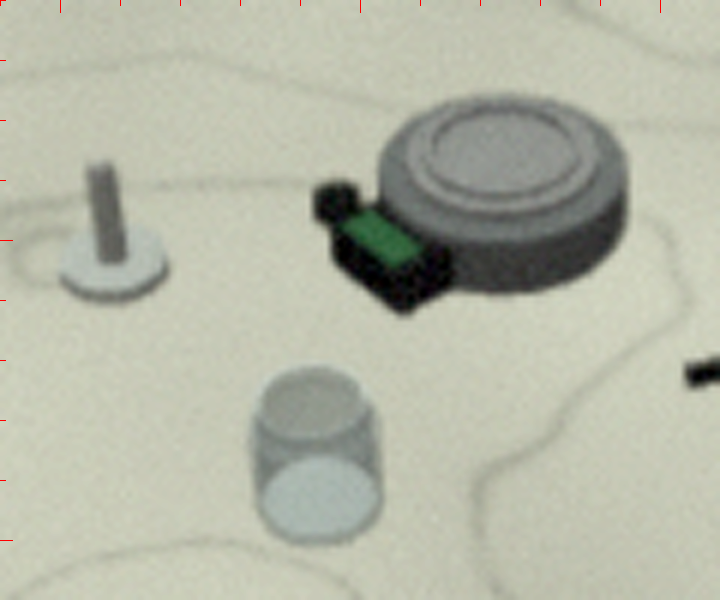

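View pics/w1.png

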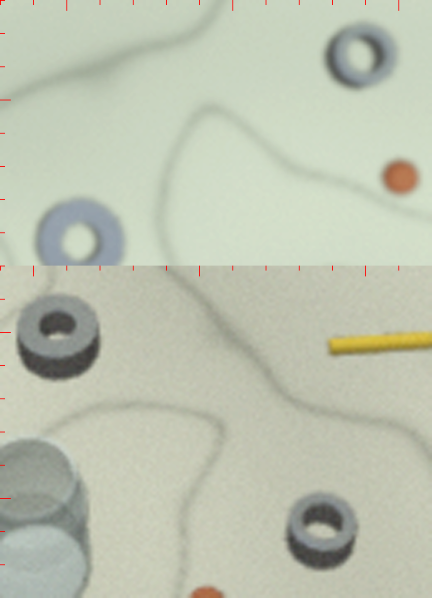

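```bash
cat > geo.py <<'E'
import cv2,pickle,numpy as np
F={n:pickle.load(open(f"{n}0.pkl","rb")) for n in("side","top")}
def K(f):return np.array([[f["fx"],0,f["cx"]],[0,f["fy"],f["cy"]],[0,0,1]])
def proj(n,X):
    f=F[n];return cv2.projectPoints(np.atleast_2d(X).astype(float),cv2.Rodrigues(f["R"])[0],f["t"],K(f),f["dist_coeffs"])[0][:,0]
def tri(a,b):
    p=[cv2.undistortPoints(np.array([[u]],float),K(F[n]),F[n]["dist_coeffs"])[0].T for n,u in(("top",a),("side",b))]
    P=[np.c_[F[n]["R"],F[n]["t"]] for n in("top","side")]
    X=cv2.triangulatePoints(P[0],P[1],*p)[:,0];X=X[:3]/X[3]
    return X,np.r_[proj("top",X)[0]-a,proj("side",X)[0]-b]
def onz(n,u,z):
    f=F[n];d=np.r_[cv2.undistortPoints(np.array([[u]],float),K(f),f["dist_coeffs"])[0,0],1]@f["R"]
    c=-f["R"].T@f["t"];return (c+d*(z-c[2])/d[2])[:2]
E
python3 - <<'E'
from geo import *
np.set_printoptions(precision=4,suppress=True)
T=lambda x,y:(140-.4+x/4,140-.4+y/4)
S=lambda x,y:(240-.4+x/6,110-.4+y/6)
W=lambda x,y:(330-.3+x/3.32,170-.3+y/3.32)
V=lambda x,y:(290-.3+x/3.32,230-.3+(y-265.6)/3.32)
for n,a,b,z in[("collar",T(139,162),S(505,152),.045),("capdisc",T(140,521),S(113,258),.016),("posttop",T(97,533),S(101,165),.072),
 ("jarbase",T(477,399),S(320,499),.003),("big",W(80,241.5),V(58.5,326),.026),("small",W(363,53),V(322,520),.024)]:
    X,e=tri(a,b);print(n,X,"res",e,"onz",onz("top",a,z),onz("side",b,z))
print("jarmouth side",onz("side",S(313,404),.062))
for n in F: print(n,-F[n]["R"].T@F[n]["t"])
for n,c in(("bottle",(320,155)),("tall",(433,266))): print(n,onz("top",c,0.03))
E
```

```text
collar [0.5682 0.2813 0.0438] res [ 0.0348 -0.2138 -0.1578  0.0216] onz [0.5676 0.2809] [0.5683 0.2796]
capdisc [0.3801 0.2792 0.018 ] res [-0.0699  0.45    0.3441  0.0061] onz [0.3809 0.2799] [0.3792 0.2821]
posttop [0.3799 0.2805 0.0709] res [ 0.0087 -0.055  -0.0403 -0.0011] onz [0.3799 0.28  ] [0.3799 0.2789]
jarbase [0.4474 0.1065 0.0057] res [-0.0303  0.1925  0.1645 -0.0091] onz [0.4478 0.1069] [0.4473 0.1095]
big [ 0.4452 -0.0969  0.0248] res [-0.0094  0.0594  0.0574 -0.0043] onz [ 0.4453 -0.0968] [ 0.4449 -0.0978]
small [ 0.5696 -0.2797  0.0235] res [-0.0592  0.3623  0.389  -0.0847] onz [ 0.5704 -0.2797] [ 0.5687 -0.28  ]
jarmouth side [0.4473 0.1041]
side [ 0.3552 -0.7088  0.7748]
top [ 0.4526 -0.0047  0.8005]
bottle [ 0.631  -0.0221]
tall [ 0.3998 -0.262 ]
```

```bash
python3 - <<'E'
from geo import *
from plant import robot
P=dict(stand=(.568,.281),jar=(.4474,.1068),cap=(.380,.280),big=(.4452,-.097),small=(.5696,-.2797))
C=dict(stand=[(60,34),(38,45),(60,0)],jar=[(28,4),(24.5,62)],cap=[(26,16),(7,72)],big=[(28,26),(28,0),(12,26)],small=[(21,24),(21,0),(12,24)])
th=np.linspace(0,2*np.pi,60);tiles=[]
for n in("top","side"):
  row=[]
  for k in P:
    c=proj(n,np.r_[P[k],.03])[0].astype(int)-22
    h=44
    if k=="stand": c-=13;h=70
    s=160/h
    im=cv2.convertScaleAbs(cv2.resize(np.ascontiguousarray(F[n]["image"][c[1]:c[1]+h,c[0]:c[0]+h,::-1]),(160,160),interpolation=cv2.INTER_CUBIC),alpha=1.4)
    for r,z in C[k]:
      X=np.c_[P[k][0]+r/1e3*np.cos(th),P[k][1]+r/1e3*np.sin(th),0*th+z/1e3]
      q=((proj(n,X)-c+.5)*s*8).astype(int);cv2.polylines(im,[q],True,(0,0,255),1,cv2.LINE_AA,3)
    row.append(im)
  tiles.append(np.hstack(row))
cv2.imwrite("pics/ov.png",np.vstack(tiles))
for yaw in(-.5,0,.26,.8,1.57):
  print(yaw,[ [None if (q:=robot.inverse_kinematics([*P[k],z],[np.pi,0,yaw])) is None else round(q[6],2) for z in(.015,.25)] if k!="stand" else [robot.inverse_kinematics([*P[k],z],[np.pi,0,yaw]) is not None for z in(.06,.25)] for k in P])
E
```

```text
-0.5 [[True, True], [np.float64(-2.05), np.float64(-2.6)], [np.float64(-2.65), np.float64(-2.62)], [np.float64(-2.13), np.float64(-2.01)], [np.float64(-1.71), np.float64(-1.72)]]
0 [[True, True], [np.float64(-2.32), np.float64(-2.1)], [np.float64(-2.64), np.float64(-2.27)], [np.float64(-1.7), np.float64(-1.52)], [np.float64(-1.31), np.float64(-1.26)]]
0.26 [[True, True], [np.float64(-2.1), np.float64(-1.84)], [np.float64(-2.51), np.float64(-2.04)], [np.float64(-1.47), np.float64(-1.27)], [np.float64(-1.09), np.float64(-1.01)]]
0.8 [[True, True], [np.float64(-1.7), np.float64(-1.33)], [np.float64(-2.24), np.float64(-1.61)], [np.float64(-1.0), np.float64(-0.74)], [np.float64(-0.63), np.float64(-0.51)]]
1.57 [[True, True], [np.float64(-1.03), np.float64(-0.58)], [np.float64(-1.44), np.float64(-1.12)], [np.float64(-0.32), np.float64(0.01)], [np.float64(0.04), np.float64(0.19)]]
```

View pics/ov.png

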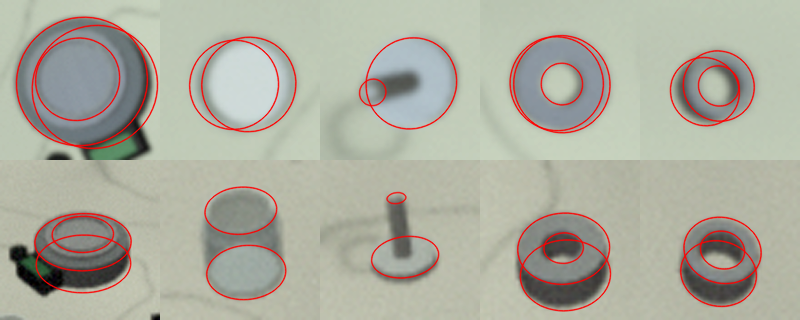

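The overlay shows the models matching both views within about 1–2 px. The short jar is fainter from the top, so I'll close the jaws along y there. Jar first.

```bash
cat > act.py <<'E'
from plant import robot
import numpy as np,cv2
STAND=(.568,.281); UP=.25; YAW=np.pi
def st(m):
    s=robot.sense();print(m,"t%.1f"%s["t"],s["tcp_pos"].round(4),"op%.3f gf%.1f"%(s["opening"],s["gripper_force"]),s["wrist_force"].round(1),"q1 %.2f q7 %.2f"%(s["joint_pos"][0],s["joint_pos"][6]));return s
def pick(xy,g,strength,open_=1.0,yaw=YAW):
    """g: height of grasp point above bench"""
    robot.grip(open_); o=[np.pi,0,yaw]
    robot.goto([*xy,UP],o); st("above")
    c=robot.move_straight([*xy,g-.008],vel=.12,contact_N=8)
    if c: st("UNEXPECTED contact"); robot.move_straight([*xy,UP]); return False
    robot.grip(0.,strength); st("gripped")
    robot.move_straight([*xy,UP],vel=.15); st("lifted"); return True
def place(z,g,dx=0,dy=0,yaw=YAW):
    """z: seated underside height; g: grasp height above underside"""
    x,y=STAND[0]+dx,STAND[1]+dy
    robot.goto([x,y,UP],[np.pi,0,yaw]); return x,y,z+g-.008
def lower(x,y,zt,clear=.012):
    if robot.move_straight([x,y,zt+clear],vel=.08,contact_N=6): st("EARLY contact");return False
    c=robot.move_straight([x,y,zt-.004],vel=.015,contact_N=2.5); s=st(f"down contact={c} target {zt:.4f}")
    return c and abs(s["tcp_pos"][2]-zt)<.004
def release(x,y,op=1.0):
    robot.grip(op); robot.sleep(.2); robot.move_straight([x,y,UP],vel=.12); st("released")
def pic(name,*crops):
    for n,x,y,w,h,s in crops:
        im=robot.grab_frame(n)["image"][y:y+h,x:x+w,::-1]
        cv2.imwrite(f"pics/{name}_{n}.png",cv2.convertScaleAbs(cv2.resize(im,None,fx=s,fy=s,interpolation=cv2.INTER_CUBIC),alpha=1.4))
E
python3 - <<'E'
from act import *
if pick((.4474,.1068),.034,45):
    p=place(.040,.034); st("over stand")
    pic("j1",("side",250,40,160,130,5))
E
```

```text
above t3.2 [0.4478 0.106  0.2499] op1.002 gf0.0 [ 0.4 -0.5 -0.4] q1 0.68 q7 0.95
gripped t5.6 [0.4476 0.1066 0.0267] op0.652 gf46.8 [-1.1 -0.4  7.6] q1 0.33 q7 0.55
lifted t7.2 [0.4469 0.1066 0.2493] op0.652 gf47.8 [ 0.8 -0.6 -1.1] q1 0.68 q7 0.95
over stand t8.1 [0.5676 0.28   0.2493] op0.649 gf47.9 [-1.1 -1.3 -1.3] q1 0.16 q7 0.60
```

```bash
ls pics
```

```text
j1_side.png
ov.png
s1.png
side0.png
t1.png
top0.png
w1.png
```

View pics/j1_side.png

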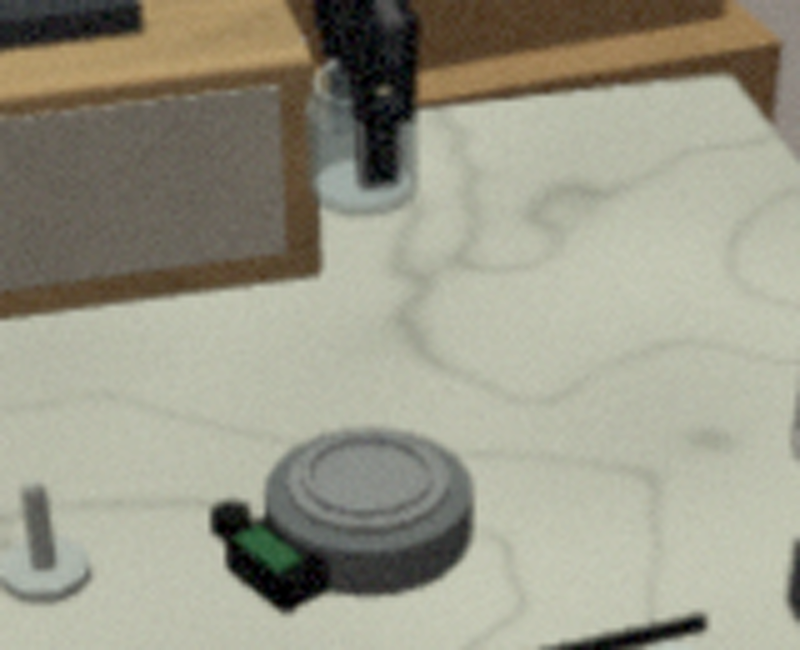

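The jar is held upright (base at about crop 364,190), and the finger offset is just parallax. Lowering it now.

```bash
python3 - <<'E'
from act import *
x,y,z=place(.040,.034)
print(ok:=lower(x,y,z))
if ok:
    release(x,y)
    robot.goto([.45,-.05,UP],[np.pi,0,YAW])
    pic("j2",("side",270,80,100,90,4),("top",140,140,80,80,5))
    a=[cv2.imread(f"pics/j2_{n}.png") for n in("side","top")]
    cv2.imwrite("pics/j2.png",np.hstack([a[0],cv2.resize(a[1],(360,360))]))
E
```

```text
down contact=True target 0.0660 t11.4 [0.5679 0.2809 0.0667] op0.650 gf48.3 [0.  0.6 4.9] q1 0.08 q7 0.46
True
released t13.7 [0.5677 0.2807 0.2491] op0.999 gf0.0 [ 0.8 -0.3 -0.9] q1 0.16 q7 0.60
```

View pics/j2.png

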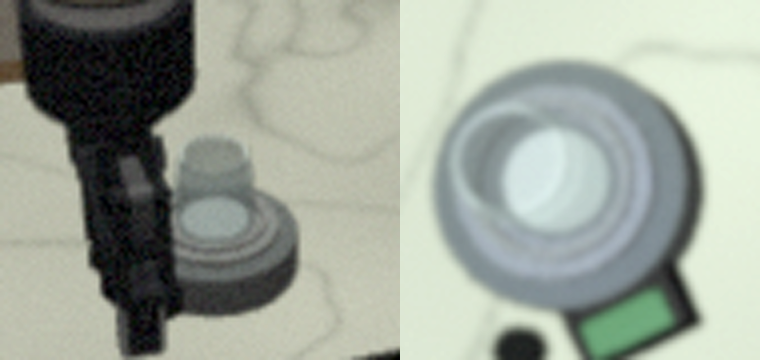

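The jar stands in the collar, with its base centred in the ring (right crop 557,180 against collar centre 555,181) and at the seated height. Next is the cap.

```bash
python3 - <<'E'
from act import *
from geo import proj
print("mouth pred crop",(proj("top",[.568,.281,.102])[0]-140)*4.5+[400,0])
if pick((.3802,.2798),.050,45,.6):
    x,y,z=place(.094,.050)
    robot.move_straight([x,y,z+.030],vel=.12); st("hover")
    pic("c1",("side",260,60,120,100,5))
E
```

```text
mouth pred crop [504.80033583 158.38543606]
above t16.8 [0.381  0.2786 0.2498] op0.602 gf0.0 [-0.4  0.1  0.2] q1 0.26 q7 0.53
gripped t19.1 [0.3802 0.2797 0.0421] op0.151 gf43.9 [ 0.4 -0.1  0.2] q1 -0.04 q7 0.18
lifted t20.7 [0.3798 0.2794 0.2492] op0.148 gf43.7 [ 0.4  0.2 -0.9] q1 0.26 q7 0.52
hover t22.3 [0.5683 0.2816 0.1669] op0.153 gf43.8 [-0.1 -1.  -1.7] q1 0.12 q7 0.55
```

View pics/c1_side.png

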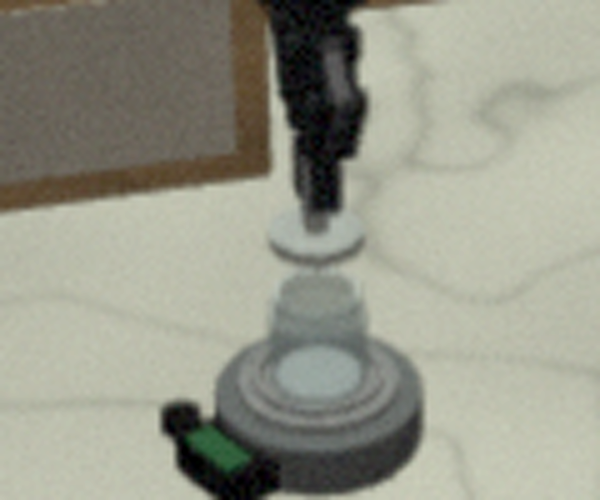

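The cap (disc centre 316) is level and lined up over the mouth (317).

```bash
python3 - <<'E'
from act import *
x,y,z=place.__defaults__ and (*STAND,.094+.050-.008)
print(ok:=lower(x,y,z))
if ok:
    release(x,y,.6)
    robot.goto([.45,-.05,UP],[np.pi,0,YAW])
    pic("c2",("side",270,80,100,90,4),("top",140,140,80,80,5))
    a=[cv2.imread(f"pics/c2_{n}.png") for n in("side","top")]
    cv2.imwrite("pics/c2.png",np.hstack([a[0],cv2.resize(a[1],(360,360))]))
E
```

```text
down contact=True target 0.1360 t23.5 [0.568 0.281 0.136] op0.151 gf44.4 [ 0.  -0.1  5.1] q1 0.10 q7 0.53
True
released t25.3 [0.5677 0.2805 0.249 ] op0.606 gf0.0 [-0.8  0.1 -0.2] q1 0.15 q7 0.61
```

View pics/c2.png

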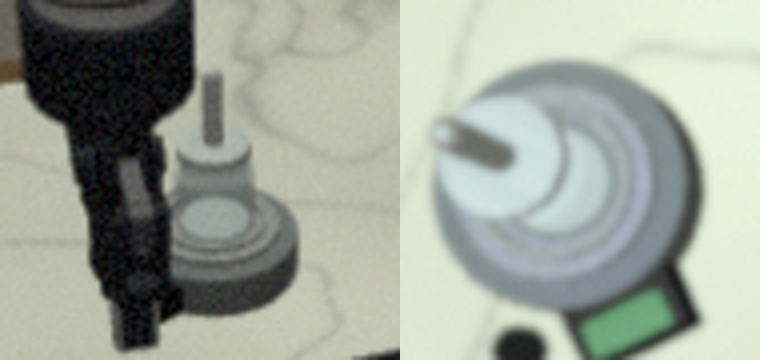

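The cap is seated flat on the rim with its post vertical (post top at right crop 443,133). Next is the big weight.

```bash
python3 - <<'E'
from act import *
from geo import proj
print("post pred crop",(proj("top",[.568,.281,.166])[0]-140)*4.5+[400,0])
if pick((.4452,-.097),.023,70):
    x,y,z=place(.110,.023)
    robot.move_straight([x,y,z+.064],vel=.12); st("hover")
    pic("b1",("side",260,50,120,100,5))
E
```

```text
post pred crop [438.66516166 130.14501368]
above t27.4 [ 0.445  -0.0987  0.2498] op0.998 gf0.0 [-0.3  1.1  0.3] q1 1.16 q7 1.39
gripped t30.0 [ 0.4455 -0.0968  0.0158] op0.625 gf73.7 [-1.6 -0.3  8.8] q1 0.78 q7 0.96
lifted t31.7 [ 0.4447 -0.097   0.2493] op0.619 gf73.9 [-0.1  0.3 -4.1] q1 1.16 q7 1.39
hover t33.8 [0.5684 0.2812 0.1895] op0.617 gf74.0 [-0.5  0.6 -2.7] q1 0.14 q7 0.56
```

View pics/b1_side.png

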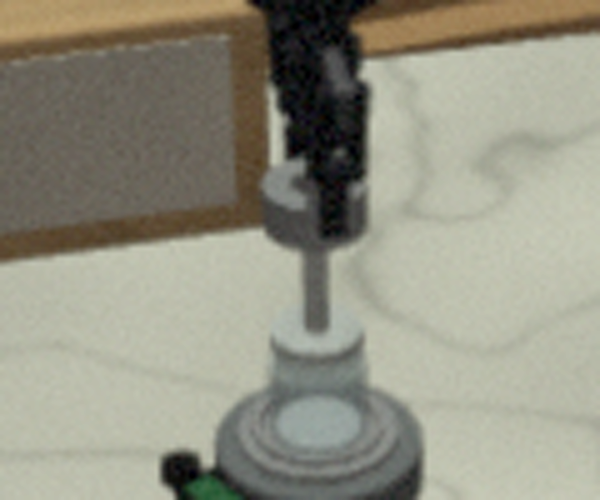

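The big ring (centre 315) is level and concentric with the post (315).

```bash
python3 - <<'E'
from act import *
x,y,z=(*STAND,.110+.023-.008)
print(ok:=lower(x,y,z,.015))
if ok:
    release(x,y)
    if pick((.5696,-.2797),.022,55,.8):
        x,y,z=place(.136,.022)
        st("hover")
        pic("b2",("side",260,40,120,110,5))
E
```

```text
down contact=True target 0.1250 t35.5 [0.5679 0.281  0.1257] op0.624 gf75.0 [-0.9 -0.   5.5] q1 0.11 q7 0.51
True
released t37.4 [0.5677 0.2806 0.249 ] op1.003 gf0.0 [-0.5  0.2 -0.5] q1 0.16 q7 0.60
above t39.7 [ 0.5702 -0.278   0.2503] op0.801 gf0.0 [-0.3  0.2  0.8] q1 1.08 q7 1.50
gripped t42.2 [ 0.5698 -0.28    0.0148] op0.473 gf55.2 [-1.4 -1.1  5. ] q1 0.97 q7 1.32
lifted t43.9 [ 0.5691 -0.2797  0.249 ] op0.472 gf55.6 [-0.2 -0.2 -2.7] q1 1.09 q7 1.50
hover t45.9 [0.569  0.2794 0.2497] op0.473 gf55.6 [ 0.1 -0.2 -2.1] q1 0.20 q7 0.56
```

View pics/b2_side.png

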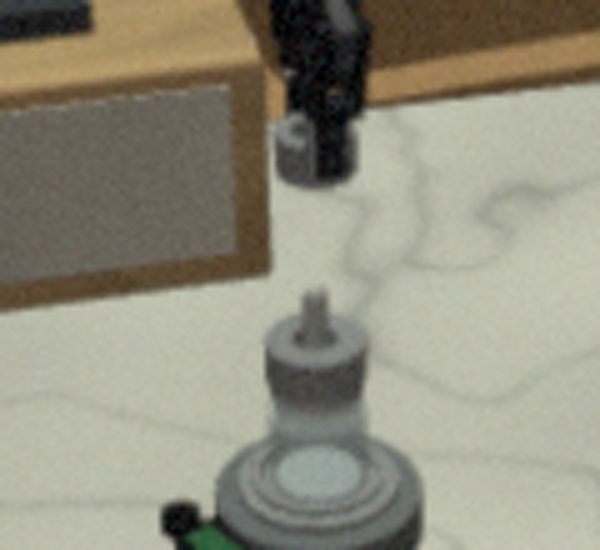

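The big weight lies flat on the cap, and the small ring (centre 316) hangs level over the post (315).

```bash
python3 - <<'E'
from act import *
x,y,z=(*STAND,.136+.022-.008)
print(ok:=lower(x,y,z,.015))
if ok:
    release(x,y,.8)
    robot.goto([.45,-.25,.3],[np.pi,0,YAW]); st("away")
    pic("f",("side",230,80,180,160,3),("top",140,120,200,160,3))
    a=[cv2.imread(f"pics/f_{n}.png") for n in("side","top")]
    cv2.imwrite("pics/f.png",np.hstack([a[0],a[1]])[:, :1140]); i=cv2.imread("pics/f.png")
    cv2.imwrite("pics/f.png",cv2.resize(i,None,fx=.7,fy=.7))
E
```

```text
down contact=True target 0.1500 t48.1 [0.568  0.2809 0.1506] op0.471 gf56.2 [-0.  -1.1  4.7] q1 0.16 q7 0.49
True
released t49.6 [0.5677 0.2805 0.2491] op0.797 gf0.0 [ 0.3 -0.1  0.6] q1 0.19 q7 0.56
away t51.6 [ 0.4505 -0.249   0.3001] op0.802 gf0.0 [-0.2 -0.4  0.1] q1 1.41 q7 1.60
```

View pics/f.png

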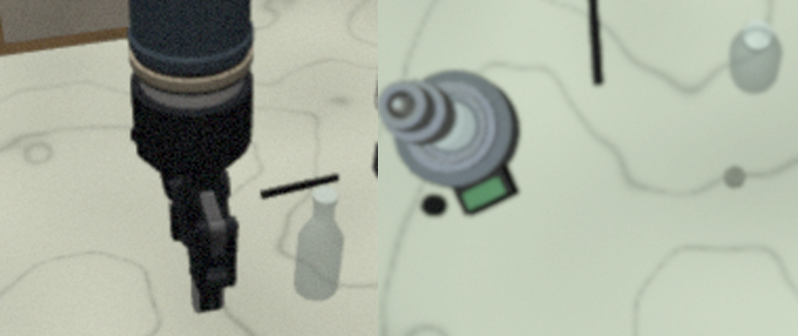

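The top view shows the full concentric stack at (400,103), with the post through the small ring over the big one, and the bottle still standing. In the side view the arm hides the stack, but every piece made contact within 0.7 mm of its seated height.

```bash
python3 -c "
from plant import robot
print(robot.close_job())"
```

```text
the job is handed in; nothing more can be done
None
```

The job is handed in: the short jar, cap, larger weight and smaller weight are stacked in that order on the load stand, each set down within 0.7 mm of its seated height, in about 52 s; I never moved the tall jar or the bottle, though only the bottle was in my final pictures.

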